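# Reagent change-over on the blood-grouping bench

### The arm

A 6-joint arm with a two-finger parallel gripper is mounted at the origin on a cart in front of the work surface, level with it; the furniture and walls round the work are solid. World frame = base frame: x ahead of the robot, y to its left, z up, the work surface at z = 0. Lengths are in mm, angles in rad, forces in N, time in s.
With the tool pointing down it reaches from about 400 to 925 mm from the base axis. Payload 12.5 kg.
Tool frame: the origin (TCP) lies at the very end of the fingers, on their centre line; the grasp point (between the pads) lies 19 mm behind it; z points along the fingers, x is the direction in which the jaws open and shut, and the axes are right-handed (so a half turn about z gives the same grasp; the last joint's range is limited). The gripper opens to 95 mm and grips with 3 to 60 N. Pads are 20 mm wide; open, the fingers measure 119 mm over their backs; the gripper's body (75 mm by 180 mm) begins 59 mm behind the grasp point.
Start: joints at [-1.415, 0.491, 1.559, -0, 1.092, -0.106], TCP at [161.785, -603.716, 214.661] pointing down, gripper open.
Joint ranges: [-3.1, 3.1], [-0.84, 2.19], [0.05, 2.79], [-1.13, 4.28], [0.06, 2.93], [-2.69, 2.69]. Speed limits (rad/s): [2.22, 2.22, 2.79, 3.14, 3.14, 3.14].

### API

Orientations are given as [roll, pitch, yaw] about the fixed x, y, z axes, in that order (R = Rz(yaw) Ry(pitch) Rx(roll)).
In Python, from cell import env gives the robot as it stands.
- The arm moves only by the tool arm_command, never from a script. Its argument "motion" is one flat list of numbers, 7 for each row, row after row: the opening, from -1 (shut) to 1 (fully open), then the shift along the tool's x, y, z in mm, then the turn, a rotation vector about the tool's x, y, z in degrees. In form: [fingers, dx, dy, dz, rx, ry, rz, fingers, dx, dy, dz, rx, ry, rz, ...]. A call has 1 to 20 rows; each row is the pose to reach, as a shift and turn from the pose commanded when the call began, along the tool's axes at that moment; what a row does not reach only later rows make up. A row lasts 1/10 s, in which the tool goes at most 50 mm and 8.59 degrees, less where a joint would pass 70% of its speed; a pose out of reach is approached as far as the arm can. A call with a gripper value outside its range is refused whole. The fingers move at their own pace and stop on an object; the grip force is fixed at half the most. Time passes only in rows, so rows that repeat a pose let the fingers close. It gives the time, the measured TCP pose, the force and the opening at its end, in the units of the state.
- env.state(): the state, without advancing time (a new reading comes with each control period).
- env.read_camera(name): name is "scene" or "top"; returns (picture, depth): 400x640x3 uint8, red, green, blue; 400x640 float32, mm along the optical axis (not along the pixel's ray), 0 where there is no reading.
- env.calibration(name): a dict with "fx", "fy", "cx", "cy" (pixels), "cam_to_world" (4x4, takes a point from camera to world coordinates). Camera axes: x right, y down, z forward; pixel columns grow to the right and rows downward; lengths in mm; the calibration is good to about 2 mm. A picture is of the moment at which its call begins. calibration takes no time and is no camera call.
- env.job_done(): hands the job in, once; it reports no verdict.
Trained networks look in the newest picture that a camera, given by its name, has taken for a name from the list of things; names that differ only in an ending like _2 or _b are one class to them, and where a whole thing is asked for, a point or a joint stands for the part that bears it (a point fixed in the world has none). Each returns a list of dicts, best first, with "confidence" (0 to 1); they miss things now and then, are a little off and sometimes report something else, mostly with a low value. They report only what shows in the picture. A call takes as long as a camera call.
- env.recognise(camera, label): "location" ([column, row] in pixels, amid what is visible of it).
- env.silhouettes(camera, label): "region" (400x640 bool, what is visible of it) and "location" ([column, row] in pixels, amid what is visible of it).
- env.spot_point(camera, label): "location" ([column, row] in pixels: a listed point, or the origin of a listed thing).
The state is a dict: "t": time; "joints": joint angles; "qvel": joint speeds; "tau": joint torques, N m; "eef_pos": TCP position; "tcp_rot": TCP orientation; "ft_force": force on the tool from outside, world axes, zero at the start; "moment": the same for the moment, N m; "opening": opening from 0.0 (shut) to 1.0 (fully open).
Only numpy, scipy, OpenCV 4.12 (cv2) and the standard library are available. Lean on these libraries where they do the work, as an engineer would, in place of code of your own. Each camera call takes 0.05 s, during which the arm holds its last target.

### The job

Set up the white bench rack for the day's run: take the used vial, the one with a black cross on its yellow cap, out of its well and stand it in the empty white tray at the front left of the worktop, and move the row of four fresh vials from the grey storage rack into the bench rack, each fully home in the well whose collar has the colour of its cap. Keep every vial upright all the while, for the glass must not be knocked over, and leave them all standing still.

Things in the scene. Friction and masses are not known exactly. Their poses are not given: they have to be found in the camera images.
- vial_blue: Fresh vial, blue cap and label stripe, amber glass, 35 to 70 g, 80 mm tall, round about its z axis; origin at the centre of its underside. Glass 30 mm across up to 46 mm, screw cap 28 mm across from 55 to 80 mm: grasp it by the cap from above, across the row. The four fresh vials start in the wells of the grey storage rack, in any order, cap tops 86 mm above the worktop
- vial_yellow: Fresh vial with a plain yellow cap (no cross), otherwise as vial_blue. The storage rack is fixed, 70 x 266 mm, its block 32 mm high (end cheeks 38 mm): a straight row of four wells 60 mm apart, each 38 mm wide, 26 mm deep, floor 6 mm above the worktop
- vial_green: Fresh vial with a green cap; otherwise as vial_blue
- vial_red: Fresh vial with a red cap; otherwise as vial_blue
- vial_used: Used vial: same shape and size, yellow cap with a black pen cross on top, 35 g. At the start it stands in the bench rack, in the well with the yellow collar
- collar_blue: Blue funnel collar on one well of the white bench rack: fixed ring 9 mm high, 50 mm wide inside at its top, narrowing to 37 mm; 57 mm over the rim. Origin on the well's axis at the collar's underside, 32 mm above the worktop; its y axis runs along the row of wells. A vial fully home in the 38 mm wide well has its underside 26 mm below this origin, its cap top 54 mm above it
- collar_yellow: Yellow funnel collar on another well of the bench rack, the well in which the used vial stands at the start; otherwise as collar_blue
- collar_green: Green funnel collar, otherwise as collar_blue. The bench rack is fixed and of the same size as the storage rack: a straight row of four wells 60 mm apart, collars in any order
- collar_red: Red funnel collar; otherwise as collar_blue
- tray: Empty shallow white tray at the front left of the worktop, to the left of the front rack; fixed, 78 x 138 mm over its rim, 30 mm high; flat inner floor 66 x 126 mm (long side along its own y), 2 mm above its origin, which is the centre of its underside

How it is judged (in metres and radians):
At the end, for the whole second after the job is handed in: Each fresh vial upright (0.15 rad) in the well of its colour, within 8 mm of its axis, underside within 4 mm of its floor; the used vial upright in the tray, underside within 5 mm of its floor and axis 5 mm inside the walls; all released, at rest; none ever tipped past 0.6 rad (horizontal distance between vial_blue and collar_blue below 0.008 m and z of vial_blue in the frame of collar_blue between -0.03 and -0.022 m and angle between each of vial_blue, vial_yellow, vial_green, vial_red, vial_used's own z axis and vertical below 0.15 rad and linear speed of each of vial_blue, vial_yellow, vial_green, vial_red, vial_used below 0.02 m/s and contact force between each of vial_blue, vial_yellow, vial_green, vial_red, vial_used and the fingers below 0.05 N and horizontal distance between vial_yellow and collar_yellow below 0.008 m and z of vial_yellow in the frame of collar_yellow between -0.03 and -0.022 m and horizontal distance between vial_green and collar_green below 0.008 m and z of vial_green in the frame of collar_green between -0.03 and -0.022 m and horizontal distance between vial_red and collar_red below 0.008 m and z of vial_red in the frame of collar_red between -0.03 and -0.022 m and x of vial_used in the frame of tray between -0.028 and 0.028 m and y of vial_used in the frame of tray between -0.058 and 0.058 m and z of vial_used in the frame of tray below 0.007 m); the robot touches nothing.
It fails at once if a vial is tipped over (more than 0.6 rad from upright) (angle between any of vial_blue, vial_yellow, vial_green, vial_red, vial_used's own z axis and vertical above 0.6 rad).
It also fails if it takes over 109 s, if anything falls off the work surface, if the arm or the gripper's body presses on something with over 40 N, if the wrist force passes 120 N, or if a joint passes its speed limit or range.

## Working session

There is one attempt and no reset: what is moved stays moved. The work goes in short steps, Python scripts to look and compute and a tool call to move; the robot and the scene stay as the last step left them, time stands still between calls to the robot, and variables do not carry over. Pictures are saved under pics/ and viewed, and the job is handed in when it is done.

Besides the shell and the picture viewer there is one more tool, called after "Emit:" as a command line: name --argument value ..., lists and objects as JSON in quotes. arm_command: Moves the arm, as the interface text tells. Its arguments: {"type":"object","properties":{"motion":{"type":"array","items":{"type":"number"}}},"required":["motion"]}

```bash
ls; mkdir -p pics; python3 - <<'E'
from cell import env
import cv2
s=env.state();print(s)
for n in("scene","top"):
    p,d=env.read_camera(n);cv2.imwrite(f"pics/{n}0.png",p[:,:,::-1]);c=env.calibration(n);print(n,c)
E
```

```text
pics
{'t': 0.0, 'joints': array([-1.41458898e+00,  4.91580463e-01,  1.55949207e+00, -6.60341274e-05,
        1.09171690e+00, -1.05623315e-01]), 'qvel': array([ 0.00028418,  0.00088699, -0.00067285,  0.00194967,  0.00063397,
        0.00229989]), 'tau': array([ 2.36471365e-03, -6.12644577e+01, -2.58176225e+01,  6.94212341e-02,
        4.83328616e-02, -1.00272009e-04]), 'eef_pos': array([ 161.7307697 , -603.43129741,  214.03409593]), 'tcp_rot': array([-3.14152472e+00,  1.19627999e-03, -1.30893515e+00]), 'ft_force': array([ 0.38761136, -0.37888189, -0.28969968]), 'moment': array([-0.00240491, -0.00156494, -0.06501421]), 'opening': 0.999348923136221}
scene {'fx': 503.642076003341, 'fy': 503.642076003341, 'cx': 328.5283431067653, 'cy': 195.6029874740868, 'cam_to_world': array([[-8.84809975e-01, -1.89929356e-01,  4.25485778e-01,
         6.40142871e+00],
       [-4.65816066e-01,  3.82616426e-01, -7.97884743e-01,
         1.04661842e+03],
       [-1.12561129e-02, -9.04174491e-01, -4.27014976e-01,
         5.74441938e+02],
       [ 0.00000000e+00,  0.00000000e+00,  0.00000000e+00,
         1.00000000e+00]])}
top {'fx': 421.2158061841454, 'fy': 421.2158061841454, 'cx': 320.9225666077674, 'cy': 199.092275849966, 'cam_to_world': array([[-1.80769299e-02, -9.96385730e-01,  8.29982026e-02,
         4.62880393e+02],
       [-9.99764498e-01,  1.90101422e-02,  1.04672341e-02,
         5.10600003e+01],
       [-1.20072103e-02, -8.27894409e-02, -9.96494724e-01,
         1.00536072e+03],
       [ 0.00000000e+00,  0.00000000e+00,  0.00000000e+00,
         1.00000000e+00]])}
```

View pics/top0.png

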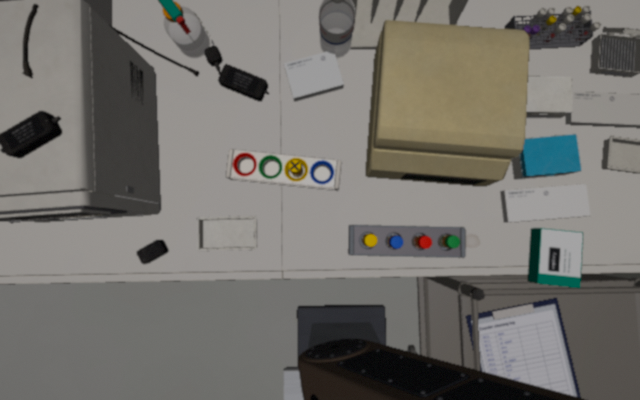

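View pics/scene0.png

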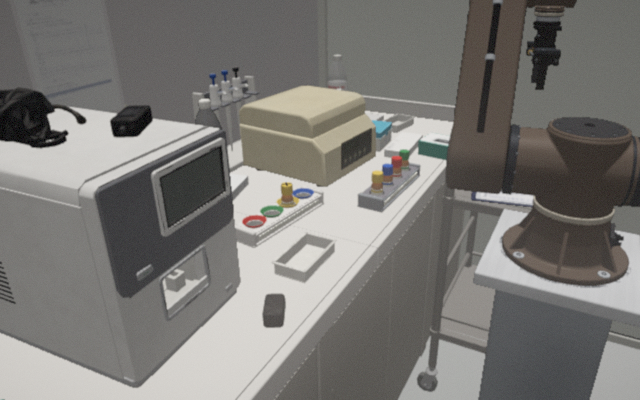

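```bash
cat > h.py <<'E'
from cell import env
import numpy as np,cv2
def w(cam,u,v,z):
    c=env.calibration(cam);M=c["cam_to_world"]
    r=M[:3,:3]@np.array([(u-c["cx"])/c["fx"],(v-c["cy"])/c["fy"],1]);o=M[:3,3]
    return o+r*(z-o[2])/r[2]
def pts(cam,d):
    c=env.calibration(cam);M=c["cam_to_world"]
    v,u=np.mgrid[:400,:640]
    P=np.stack([(u-c["cx"])/c["fx"]*d,(v-c["cy"])/c["fy"]*d,d],-1)
    return P@M[:3,:3].T+M[:3,3]
E
python3 - <<'E'
from h import *
p,d=env.read_camera("top");P=pts("top",d)
np.save("P0.npy",P);np.save("p0.npy",p)
for n in["vial_blue","vial_yellow","vial_green","vial_red","vial_used","collar_blue","collar_yellow","collar_green","collar_red","tray"]:
    for r in env.silhouettes("top",n)[:2]:
        m=r["region"];l=r["location"]
        zs=P[m][:,2]
        z=86 if n[0]=='v' else 41 if n[0]=='c' else 30
        v,u=np.nonzero(m);(cx,cy),rad=cv2.minEnclosingCircle(np.stack([u,v],1).astype(np.float32))
        print(n,round(r["confidence"],2),l,m.sum(),"z",np.percentile(zs,[5,50,95]).round(),"loc",w("top",*l,z)[:2].round(1),"cen",w("top",u.mean(),v.mean(),z)[:2].round(1),"circ",w("top",cx,cy,z)[:2].round(1),rad)
    sp=env.spot_point("top",n)
    print("   spot",[(round(r["confidence"],2),np.round(r["location"],1),w("top",*r["location"],{'v':6,'c':32,'t':0}[n[0]])[:2].round(1)) for r in sp[:2]])
E
python3 - <<'E'
import cv2
a=cv2.imread('pics/top0.png')
b=cv2.resize(a[130:290,180:500],None,fx=2.5,fy=2.5,interpolation=cv2.INTER_CUBIC);cv2.imwrite('pics/crop0.png',b)
E
```

```text
vial_blue 0.52 [394.1, 242.0] 163 z [49. 87. 90.] loc [443.1 -96.2] cen [444.1 -96.4] circ [444.2 -96. ] 8.381627082824707
   spot [(0.53, array([392. , 241.1]), array([ 443.6, -104.1]))]
vial_yellow 0.64 [366.8, 239.7] 148 z [46. 87. 90.] loc [449.1 -37.2] cen [447.7 -40.5] circ [447.6 -40.2] 7.306515693664551
   spot [(0.44, array([366.3, 239.1]), array([449.4, -43.8]))]
vial_green 0.56 [445.4, 239.5] 230 z [33. 86. 90.] loc [ 446.5 -207.2] cen [ 442.2 -213.7] circ [ 443.2 -213.8] 9.962529182434082
   spot [(0.7, array([442.9, 240.6]), array([ 442.6, -223.7]))]
vial_red 0.46 [422.0, 242.0] 198 z [38. 86. 90.] loc [ 442.  -156.5] cen [ 442.5 -156. ] circ [ 443.1 -156.3] 9.233858108520508
   spot [(0.46, array([416.8, 241.1]), array([ 442.6, -162.4]))]
vial_used 0.5 [291.4, 167.0] 177 z [30. 86. 90.] loc [611.7 124.6] cen [608.9 115.6] circ [609.1 114.9] 8.547065734863281
   spot [(0.53, array([294.7, 168.3]), array([621.4, 123.1]))]
collar_blue 0.64 [325.4, 163.6] 263 z [32. 39. 44.] loc [625.4  49.3] cen [606.4  58.3] circ [605.3  59.1] 12.116009712219238
   spot [(0.73, array([320
[... 392 characters left out ...]
z [ 0.  4. 32.] loc [470.6 278.2] cen [468.5 280. ] circ [468.8 280. ] 32.88322830200195
   spot [(0.68, array([275.6, 165.8]), array([624. , 165.8]))]
collar_red 0.81 [238.6, 159.2] 222 z [34. 39. 44.] loc [639.8 250.6] cen [629.9 239.8] circ [627.8 238.3] 11.858735084533691
collar_red 0.18 [315.0, 166.2] 221 z [33. 39. 44.] loc [619.8  73.5] cen [608.2  61. ] circ [606.   59.5] 11.84791374206543
   spot [(0.55, array([322. , 173.1]), array([604.7,  57.7])), (0.51, array([242.3, 162.5]), array([633.4, 243.8]))]
tray 0.74 [228.0, 232.0] 1972 z [ 0.  4. 32.] loc [471.8 277.8] cen [468.8 281.6] circ [468.4 282.4] 32.500099182128906
   spot [(0.61, array([229.1, 230.4]), array([475.8, 282.1]))]
```

View pics/crop0.png

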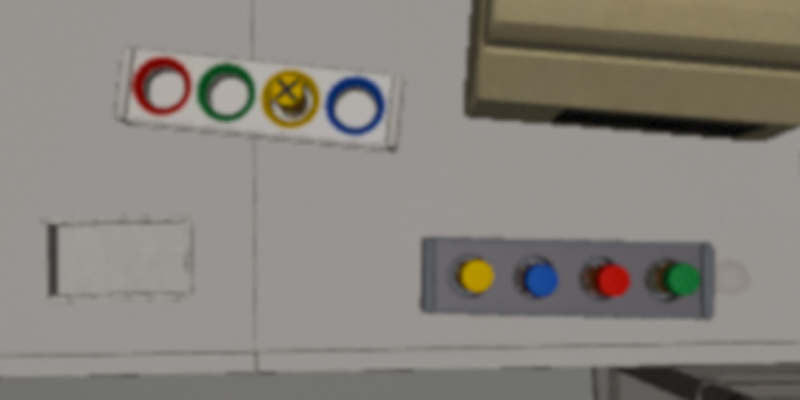

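```bash
cat > fit.py <<'E'
from h import *
from scipy.optimize import minimize
def proj(cam,X):
    c=env.calibration(cam);T=np.linalg.inv(c["cam_to_world"])
    q=X@T[:3,:3].T+T[:3,3]
    return np.stack([c["fx"]*q[:,0]/q[:,2]+c["cx"],c["fy"]*q[:,1]/q[:,2]+c["cy"]],1)
HUE={'red':[(0,7),(173,180)],'green':[(60,88)],'blue':[(100,125)],'yellow':[(20,33)]}
def cmask(p,col):
    h=cv2.cvtColor(p,cv2.COLOR_RGB2HSV);m=np.zeros(p.shape[:2],bool)
    for a,b in HUE[col]: m|=(h[...,0]>=a)&(h[...,0]<=b)
    return m&(h[...,1]>110)&(h[...,2]>50)
def fitcap(cam,m,x0,ztop=86,r=14,hh=25):
    c0=proj(cam,np.array([[x0[0],x0[1],ztop-10]]))[0]
    S=8;R=22
    u0,v0=int(c0[0])-R,int(c0[1])-R
    M=cv2.resize(m[v0:v0+2*R,u0:u0+2*R].astype(np.float32),None,fx=S,fy=S,interpolation=cv2.INTER_LINEAR)>.5
    a=np.linspace(0,2*np.pi,60)
    def f(x):
        X=np.concatenate([np.stack([x[0]+r*np.cos(a),x[1]+r*np.sin(a),0*a+z],1) for z in(ztop,ztop-hh)])
        q=(proj(cam,X)-[u0,v0]+.5)*S
        h=cv2.convexHull(q.astype(np.float32)).astype(np.int32)
        I=np.zeros(M.shape,np.uint8);cv2.fillConvexPoly(I,h,1);I=I>0
        return 1-(I&M).sum()/(I|M).sum()
    res=minimize(f,x0,method='Nelder-Mead',options=dict(initial_simplex=[x0,[x0[0]+6,x0[1]],[x0[0],x0[1]+6]],xatol=.1,fatol=1e-4))
    return res.x,1-res.fun
E
python3 - <<'E'
from fit import *
pt,_=env.read_camera("top");ps,ds=env.read_camera("scene")
for n,x in dict(yellow=(447,-40),blue=(444,-96),red=(443,-156),green=(443,-214)).items():
    for cam,p in(("top",pt),("scene",ps)):
        m=cmask(p,n); print(n,cam,*fitcap(cam,m,np.array(x,float)))
for cam,p in(("top",pt),("scene",ps)): print("used",cam,*fitcap(cam,cmask(p,"yellow"),np.array([609.,117.])))
# collars: ring, outer 28.5 rim z 41
C={}
for n,x in dict(red=(628,239),green=(620,180),yellow=(611,120),blue=(606,59)).items():
    m=cmask(pt,n).astype(np.uint8);c=proj("top",np.array([[*x,41.]]))[0]
    v,u=np.nonzero(m);k=np.hypot(u-c[0],v-c[1])<18
    e=cv2.fitEllipse(cv2.convexHull(np.stack([u[k],v[k]],1).astype(np.float32)))
    C[n]=w("top",*e[0],39)[:2];print("collar",n,C[n].round(1),e[1])
A=np.array([C[n] for n in("red","green","yellow","blue")]);print(np.diff(A,axis=0),np.linalg.norm(np.diff(A,axis=0),axis=1))
d=A[3]-A[0];print("yaw of row",np.degrees(np.arctan2(*d[::-1])))
P=np.load("P0.npy")
print("dish z",P[236:247,466:480,2].round().max(), w("top",473,241,20))
k=P[...,2]>60
for nm,(a,b,c_,e_) in dict(centri=(360,520,130,182),).items():
    q=P[a*0+130:182,365:525].reshape(-1,3);q=q[q[:,2]>60];print(nm,q.min(0),q.max(0))
E
```

```text
yellow top [448.50420928 -45.00845385] 0.9213460772600558
yellow scene [448.19421387 -47.93231201] 0.5087680355160932
blue top [ 443.39607239 -101.95644379] 0.8756889763779527
blue scene [ 462.50311464 -146.9864223 ] 0.20843924758515509
red top [ 442.14103585 -163.79974253] 0.9095121286454074
red scene [ 442.39078522 -162.78290176] 0.8178812158209335
green top [ 441.5239296  -225.81376457] 0.7639807039485439
green scene [ 470.65268803 -286.89385223] 0.01202826642610133
used top [616.45563698 118.29482746] 0.4463746223564955
used scene [615.42855835 116.79258728] 0.5466634623087399
collar red [628.8 237.9] (22.466882705688477, 22.815690994262695)
collar green [621.6 178. ] (20.97563362121582, 21.351430892944336)
collar yellow [614.2 118.3] (22.837669372558594, 22.921709060668945)
collar blue [606.7  58.6] (21.770854949951172, 22.27667808532715)
[[ -7.2467324  -59.87816043]
 [ -7.4154185  -59.73197885]
 [ -7.44869863 -59.64204853]] [60.31508292 60.19051195 60.10538299]
yaw of row -97.03194293578589
dish z 7.0 [ 440.75170999 -289.3506784    20.        ]
centri [ 462.8803926  -397.62378694   60.09585122] [ 695.68421999   51.06000033 1005.36071667]
```

```bash
python3 - <<'E'
from h import *
P=np.load("P0.npy")
q=P[15:190,355:535];m=(q[...,2]>50)&(q[...,2]<500)
q=q[m];print(q.min(0),q.max(0))
for lo,hi in((50,100),(100,150),(150,200),(200,250),(250,400)):
    k=q[(q[:,2]>=lo)&(q[:,2]<hi)]
    if len(k):print(lo,len(k),np.percentile(k,1,axis=0).round(),np.percentile(k,99,axis=0).round())
# tray
t=P[210:256,192:265];k=(t[...,2]>20)&(t[...,2]<45);t=t[k];print(len(t),cv2.minAreaRect(t[:,:2].astype(np.float32)))
# left machine
q=P[0:218,0:165].reshape(-1,3);q=q[q[:,2]>50];print(q.min(0),q.max(0))
# racks rects
t=P[222:262,340:475];k=(t[...,2]>24)&(t[...,2]<45);t=t[k];print(len(t),cv2.minAreaRect(t[:,:2].astype(np.float32)))
t=P[145:195,222:345];k=(t[...,2]>24)&(t[...,2]<50);t=t[k];print(len(t),cv2.minAreaRect(t[:,:2].astype(np.float32)))
for uv in[(201,221),(256,218),(257,246),(203,249)]:print(w("top",*uv,30))
E
```

```text
[ 568.45628337 -443.99690839   50.00903772] [969.7688614  -41.29985576 212.36598985]
50 1831 [ 569. -440.   50.] [963. -43.  99.]
100 3644 [ 572. -325.  102.] [861. -45. 148.]
150 2624 [ 610. -339.  151.] [886. -49. 200.]
200 16593 [ 631. -342.  201.] [864. -59. 210.]
490 ((468.96612548828125, 282.6206970214844), (77.9522476196289, 136.61370849609375), 0.31214380264282227)
[462.8803926   51.06000033  50.02529058] [1026.35853115  721.04270158 1005.36071667]
2656 ((443.3399963378906, -131.7141876220703), (264.6849670410156, 70.1769790649414), 87.7575912475586)
2586 ((616.4368286132812, 149.01058959960938), (266.09552001953125, 70.57337951660156), 83.14301300048828)
[498.40052958 340.61713713  30.        ]
[502.9927334  212.66489228  30.        ]
[438.37844511 210.69608727  30.        ]
[433.70764184 335.62425231  30.        ]
```

```bash
cat > mv.py <<'E'
import sys
from h import *
from scipy.spatial.transform import Rotation as R
# usage: mv.py x y z yawdeg  [more quads] : shifts from current pose
s=env.state();p=s["eef_pos"];r=s["tcp_rot"];Rm=R.from_euler('xyz',r)
print("t",round(s["t"],2),"pos",p.round(1),"rot",np.degrees(r).round(2),"open",round(s["opening"],3),"F",s["ft_force"].round(1))
a=list(map(float,sys.argv[1:]))
for i in range(0,len(a),4):
    T=R.from_euler('xyz',[180,0,a[i+3]],degrees=True)
    print((Rm.inv().apply(np.array(a[i:i+3])-p)).round(1),np.degrees((Rm.inv()*T).as_rotvec()).round(2))
E
python3 mv.py 440 -222.5 150 -2.24 440 -222.5 57 -2.24
```

```text
t 1.25 pos [ 161.8 -603.7  214.7] rot [-1.8e+02 -1.0e-02 -7.5e+01] open 1.001 F [-0.6  0.3  0.5]
[-296.2 -367.4   64.6] [ 0.000e+00 -1.000e-02 -7.276e+01]
[-296.2 -367.4  157.6] [ 0.000e+00 -1.000e-02 -7.276e+01]
```

Emit:
arm_command --motion '[1, -296, -367, 65, 0, 0, -72.8, 1, -296, -367, 65, 0, 0, -72.8, 1, -296, -367, 65, 0, 0, -72.8, 1, -296, -367, 65, 0, 0, -72.8, 1, -296, -367, 65, 0, 0, -72.8, 1, -296, -367, 65, 0, 0, -72.8, 1, -296, -367, 65, 0, 0, -72.8, 1, -296, -367, 65, 0, 0, -72.8, 1, -296, -367, 65, 0, 0, -72.8, 1, -296, -367, 65, 0, 0, -72.8, 1, -296, -367, 65, 0, 0, -72.8, 1, -296, -367, 65, 0, 0, -72.8, 1, -296, -367, 65, 0, 0, -72.8, 1, -296, -367, 65, 0, 0, -72.8]'

```text
t: 2.65
eef_pos: [439.2, -223.8, 149.8]
tcp_rot: [3.141, -0.0, -0.04]
ft_force: [-0.0, -0.2, -0.5]
opening: 0.998
```

```bash
python3 mv.py 440 -222.5 150 -2.24 440 -222.5 57 -2.24
```

```text
t 2.65 pos [ 439.2 -223.8  149.8] rot [ 1.7998e+02 -1.0000e-02 -2.2900e+00] open 0.998 F [-0.  -0.2 -0.5]
[ 0.7 -1.3 -0.2] [ 0.02 -0.01 -0.05]
[ 0.7 -1.3 92.8] [ 0.02 -0.01 -0.05]
```

Emit:
arm_command --motion '[1, 1, -1, 30, 0, 0, 0, 1, 1, -1, 60, 0, 0, 0, 1, 1, -1, 85, 0, 0, 0, 1, 1, -1, 93, 0, 0, 0, 1, 1, -1, 93, 0, 0, 0, -1, 1, -1, 93, 0, 0, 0, -1, 1, -1, 93, 0, 0, 0, -1, 1, -1, 93, 0, 0, 0, -1, 1, -1, 93, 0, 0, 0, -1, 1, -1, 93, 0, 0, 0, -1, 1, -1, 93, 0, 0, 0, -1, 1, -1, 93, 0, 0, 0, -1, 1, -1, 93, 0, 0, 0]'

```text
t: 3.95
eef_pos: [440.7, -221.8, 56.6]
tcp_rot: [3.142, 0.0, -0.038]
ft_force: [-0.0, 0.1, 0.5]
opening: 0.382
```

```bash
python3 - <<'E'
from h import *
print(env.state()["opening"])
for n in("top","scene"):
    p,_=env.read_camera(n);cv2.imwrite(f"pics/{n}1.png",p[:,:,::-1])
E
python3 mv.py 440 -223 165 -2.24 620.7 178.4 165 -6.9 620.7 178.4 58 -6.9
```

```text
0.3816557427581093
t 4.05 pos [ 440.7 -221.9   56.6] rot [180.    0.   -2.2] open 0.301 F [-0.4  0.1 -0.4]
[  -0.7    1.2 -108.4] [0.   0.   0.04]
[ 164.5 -406.9 -108.4] [0.  0.  4.7]
[ 164.5 -406.9   -1.4] [0.  0.  4.7]
```

View pics/scene1.png

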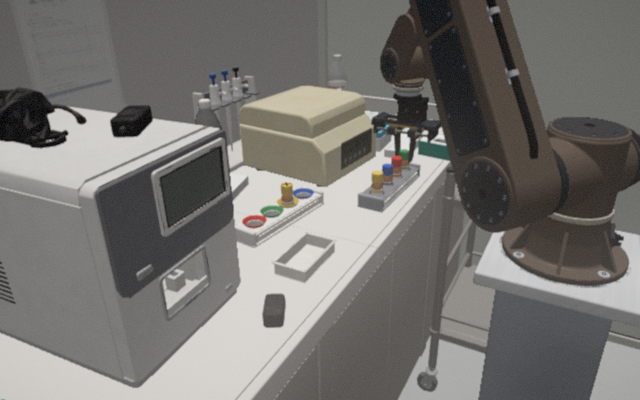

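Emit:
arm_command --motion '[-1, 0, 0, 0, 0, 0, 0, -1, 0, 0, 0, 0, 0, 0, -1, 0, 0, -15, 0, 0, 0, -1, 0, 0, -45, 0, 0, 0, -1, 0, 0, -80, 0, 0, 0, -1, 0, 0, -108, 0, 0, 0, -1, 20, -50, -108, 0, 0, 0.5, -1, 36, -90, -108, 0, 0, 1, -1, 55, -135, -108, 0, 0, 1.5, -1, 73, -180, -108, 0, 0, 2, -1, 91, -225, -108, 0, 0, 2.5, -1, 109, -270, -108, 0, 0, 3, -1, 127, -315, -108, 0, 0, 3.5, -1, 144, -355, -108, 0, 0, 4, -1, 156, -386, -108, 0, 0, 4.4, -1, 162, -401, -108, 0, 0, 4.7, -1, 164.5, -407, -108, 0, 0, 4.7, -1, 164.5, -407, -108, 0, 0, 4.7]'

```text
t: 5.85
eef_pos: [620.5, 178.3, 164.3]
tcp_rot: [3.141, 0.001, -0.12]
ft_force: [-0.9, -0.5, -0.3]
opening: 0.291
```

```bash
python3 - <<'E'
from h import *
for n in("top","scene"):
    p,_=env.read_camera(n);cv2.imwrite(f"pics/{n}2.png",p[:,:,::-1])
E
python3 mv.py 620.7 178.4 165 -6.9 620.7 178.4 58 -6.9
```

```text
t 5.95 pos [620.4 177.3 164.6] rot [ 1.7998e+02  2.0000e-02 -6.9500e+00] open 0.288 F [-0.1 -1.1 -0.2]
[ 0.2 -1.1 -0.4] [ 0.02  0.02 -0.05]
[  0.2  -1.2 106.6] [ 0.02  0.02 -0.05]
```

View pics/scene2.png

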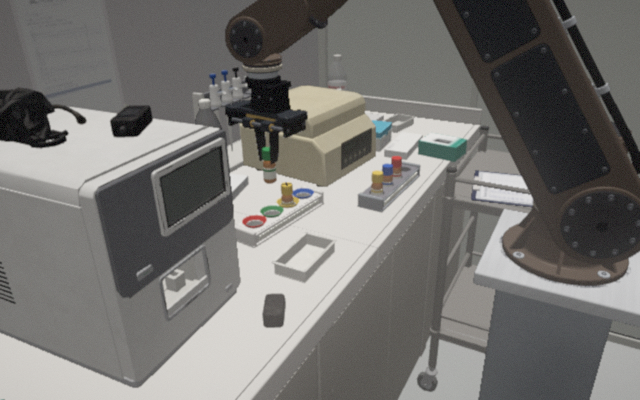

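View pics/top2.png

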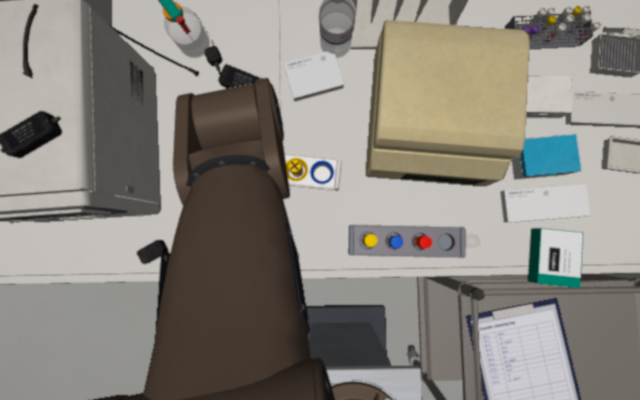

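Emit:
arm_command --motion '[-1, 0, -1, 20, 0, 0, 0, -1, 0, -1, 45, 0, 0, 0, -1, 0, -1, 62, 0, 0, 0, -1, 0, -1, 75, 0, 0, 0, -1, 0, -1, 88, 0, 0, 0, -1, 0, -1, 98, 0, 0, 0, -1, 0, -1, 104, 0, 0, 0, -1, 0, -1, 107, 0, 0, 0, -1, 0, -1, 107, 0, 0, 0]'

```text
t: 6.85
eef_pos: [620.9, 179.6, 57.5]
tcp_rot: [3.141, -0.0, -0.12]
ft_force: [1.2, -0.3, -1.3]
opening: 0.286
```

```bash
python3 - <<'E'
from h import *
for n in("scene",):
    p,_=env.read_camera(n);cv2.imwrite(f"pics/{n}3.png",cv2.resize(p[100:260,180:420,::-1],None,fx=3,fy=3))
E
python3 mv.py 620.7 178.4 165 -6.9 620.7 178.4 58 -6.9
```

```text
t 6.9 pos [621.  179.6  57.8] rot [-1.80e+02 -2.00e-02 -6.89e+00] open 0.288 F [-0.1  0.1 -0.7]
[-1.000e-01  1.200e+00 -1.072e+02] [-0.   -0.02  0.01]
[-0.1  1.2 -0.2] [-0.   -0.02  0.01]
```

View pics/scene3.png

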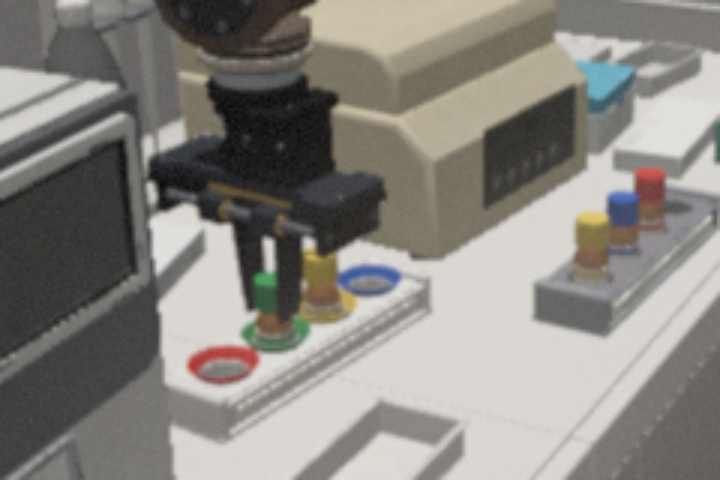

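```bash
python3 mv.py 621 179.6 120 -6.9 442 -162.5 140 -2.24 442 -162.5 57 -2.24
```

```text
t 6.9 pos [621.  179.6  57.8] rot [-1.80e+02 -2.00e-02 -6.89e+00] open 0.288 F [-0.1  0.1 -0.7]
[  0.1  -0.  -62.2] [-0.   -0.02  0.01]
[-136.6  361.1  -82.2] [-0.   -0.02 -4.65]
[-136.6  361.1    0.8] [-0.   -0.02 -4.65]
```

Emit:
arm_command --motion '[1, 0, 0, 0, 0, 0, 0, 1, 0, 0, 0, 0, 0, 0, 1, 0, 0, 0, 0, 0, 0, 1, 0, 0, 0, 0, 0, 0, 1, 0, 0, 0, 0, 0, 0, 1, 0, 0, -30, 0, 0, 0, 1, 0, 0, -70, 0, 0, 0, 1, 0, 0, -90, 0, 0, 0, 1, -137, 361, -82, 0, 0, -4.6, 1, -137, 361, -82, 0, 0, -4.6, 1, -137, 361, -82, 0, 0, -4.6, 1, -137, 361, -82, 0, 0, -4.6, 1, -137, 361, -82, 0, 0, -4.6, 1, -137, 361, -82, 0, 0, -4.6, 1, -137, 361, -82, 0, 0, -4.6, 1, -137, 361, -82, 0, 0, -4.6, 1, -137, 361, -82, 0, 0, -4.6, 1, -137, 361, -82, 0, 0, -4.6]'

```text
t: 8.7
eef_pos: [441.4, -162.9, 139.8]
tcp_rot: [3.141, -0.0, -0.042]
ft_force: [0.1, 0.2, 0.0]
opening: 1.0
```

```bash
python3 - <<'E'
from fit import *
p,_=env.read_camera("scene");cv2.imwrite(f"pics/scene4.png",cv2.resize(p[100:260,180:420,::-1],None,fx=3,fy=3))
p,_=env.read_camera("top");cv2.imwrite(f"pics/top4.png",cv2.resize(p[130:260,190:350,::-1],None,fx=4,fy=4))
E
python3 mv.py  442 -162.5 57 -2.24
```

```text
t 8.8 pos [ 441.8 -161.8  139.7] rot [ 1.80e+02 -1.00e-02 -2.27e+00] open 1.001 F [ 0.1 -1.  -0.1]
[ 0.2  0.7 82.7] [ 0.   -0.01 -0.03]
```

View pics/scene4.png

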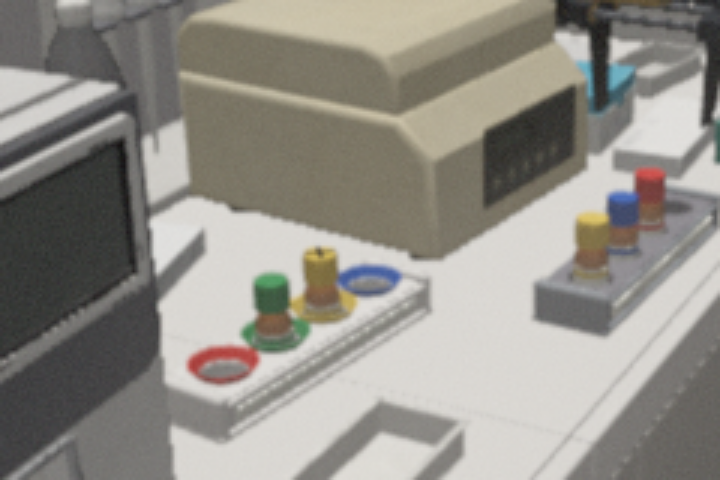

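View pics/top4.png

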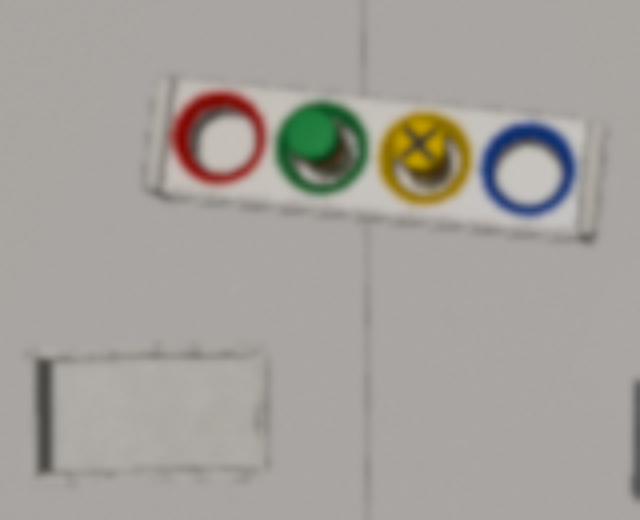

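Emit:
arm_command --motion '[1, 0, 1, 30, 0, 0, 0, 1, 0, 1, 60, 0, 0, 0, 1, 0, 1, 78, 0, 0, 0, 1, 0, 1, 83, 0, 0, 0, 1, 0, 1, 83, 0, 0, 0, -1, 0, 1, 83, 0, 0, 0, -1, 0, 1, 83, 0, 0, 0, -1, 0, 1, 83, 0, 0, 0, -1, 0, 1, 83, 0, 0, 0, -1, 0, 1, 83, 0, 0, 0, -1, 0, 1, 83, 0, 0, 0, -1, 0, 1, 83, 0, 0, 0, -1, 0, 1, 83, 0, 0, 0, -1, 0, 1, 83, 0, 0, 0, -1, 0, 1, 83, 0, 0, 0, -1, 0, 1, 83, 0, 0, 0]'

```text
t: 10.4
eef_pos: [441.4, -163.4, 56.6]
tcp_rot: [3.141, -0.0, -0.04]
ft_force: [0.2, -0.1, -0.3]
opening: 0.289
```

```bash
python3 mv.py  442 -162 165 -2.24 627.8 238.5 165 -6.9 627.8 238.5 58 -6.9
```

```text
t 10.4 pos [ 441.4 -163.4   56.6] rot [179.99  -0.    -2.3 ] open 0.289 F [ 0.2 -0.1 -0.3]
[   0.5   -1.4 -108.4] [ 0.01 -0.   -0.06]
[ 170.1 -409.1 -108.4] [ 0.01 -0.    4.6 ]
[ 170.1 -409.1   -1.4] [ 0.01 -0.    4.6 ]
```

Emit:
arm_command --motion '[-1, 0, 0, -15, 0, 0, 0, -1, 0, 0, -45, 0, 0, 0, -1, 0, 0, -80, 0, 0, 0, -1, 0, 0, -108, 0, 0, 0, -1, 20, -50, -108, 0, 0, 0.5, -1, 38, -92, -108, 0, 0, 1, -1, 57, -137, -108, 0, 0, 1.5, -1, 75, -182, -108, 0, 0, 2, -1, 94, -227, -108, 0, 0, 2.5, -1, 113, -272, -108, 0, 0, 3, -1, 131, -317, -108, 0, 0, 3.5, -1, 148, -357, -108, 0, 0, 4, -1, 161, -388, -108, 0, 0, 4.4, -1, 168, -403, -108, 0, 0, 4.6, -1, 170, -409, -108, 0, 0, 4.6, -1, 170, -409, -108, 0, 0, 4.6, -1, 170, -409, -108, 0, 0, 4.6]'

```text
t: 12.1
eef_pos: [627.3, 237.6, 164.5]
tcp_rot: [3.141, 0.001, -0.121]
ft_force: [-0.2, -0.0, -0.1]
opening: 0.288
```

```bash
python3 mv.py 627.8 238.5 165 -6.9 627.8 238.5 58 -6.9;  python3 - <<'E'
from fit import *
p,_=env.read_camera("scene");cv2.imwrite(f"pics/scene5.png",cv2.resize(p[100:260,180:420,::-1],None,fx=3,fy=3))
E
```

```text
t 12.1 pos [627.3 237.6 164.5] rot [ 1.7997e+02  3.0000e-02 -6.9200e+00] open 0.288 F [-0.2 -0.  -0.1]
[ 0.4 -1.  -0.5] [ 0.03  0.03 -0.02]
[  0.4  -1.  106.5] [ 0.03  0.03 -0.02]
```

View pics/scene5.png

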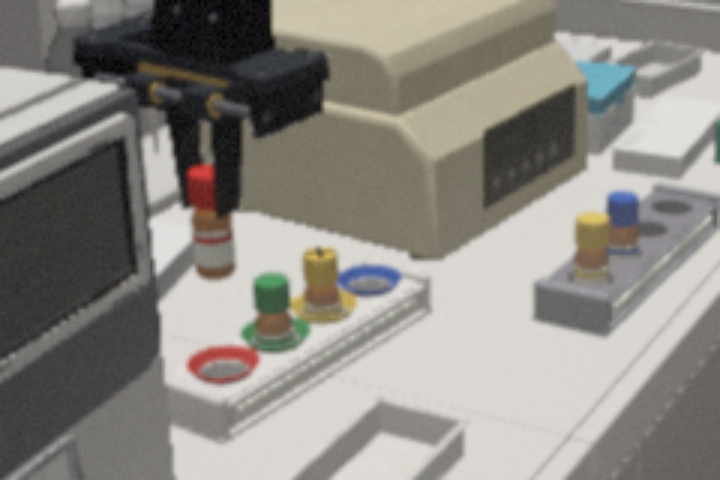

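```bash
python3 - <<'E'
from h import *
P=np.load("P0.npy")
q=P[0:225,60:200].reshape(-1,3);q=q[(q[:,2]>60)&(q[:,2]<900)]
q=q[(q[:,0]<760)]
print(np.percentile(q,[0,1,50,99],axis=0).round())
for z0 in range(60,420,40):
    k=q[(q[:,2]>z0)&(q[:,2]<z0+40)]
    if len(k):print(z0,len(k),k[:,1].min().round(),k[:,0].min().round())
E
```

```text
[[501. 436.  60.]
 [506. 437.  66.]
 [626. 447. 274.]
 [757. 532. 337.]]
60 942 437.0 504.0
100 991 436.0 505.0
140 1070 436.0 508.0
180 1228 436.0 511.0
220 1613 437.0 501.0
260 1711 437.0 506.0
300 5282 436.0 505.0
340 10 472.0 631.0
```

Clear (machine side at y ≥ 436). Lowering red.

Emit:
arm_command --motion '[-1, 0, -1, 20, 0, 0, 0, -1, 0, -1, 45, 0, 0, 0, -1, 0, -1, 62, 0, 0, 0, -1, 0, -1, 75, 0, 0, 0, -1, 0, -1, 88, 0, 0, 0, -1, 0, -1, 98, 0, 0, 0, -1, 0, -1, 104, 0, 0, 0, -1, 0, -1, 107, 0, 0, 0, -1, 0, -1, 107, 0, 0, 0]'

```text
t: 13.05
eef_pos: [627.8, 239.4, 57.5]
tcp_rot: [3.141, 0.0, -0.12]
ft_force: [-0.4, -0.2, -0.6]
opening: 0.289
```

```bash
python3 mv.py 444.5 -102 140 -2.24;  python3 - <<'E'
from fit import *
p,_=env.read_camera("scene");cv2.imwrite(f"pics/scene6.png",cv2.resize(p[100:260,180:420,::-1],None,fx=3,fy=3))
E
```

```text
t 13.05 pos [627.8 239.4  57.5] rot [179.99   0.    -6.9 ] open 0.289 F [-0.4 -0.2 -0.6]
[-141.   361.   -82.5] [ 0.01  0.   -4.66]
```

View pics/scene6.png

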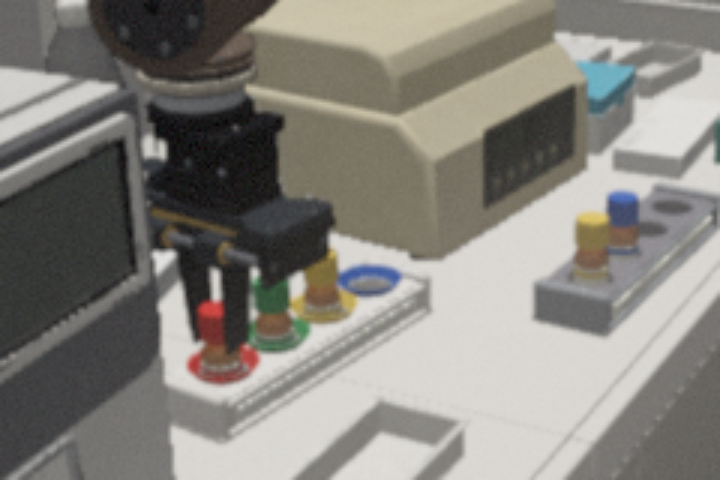

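Red is seated in the red collar (crop 222,345). Release and go above blue.

Emit:
arm_command --motion '[1, 0, 0, 0, 0, 0, 0, 1, 0, 0, 0, 0, 0, 0, 1, 0, 0, 0, 0, 0, 0, 1, 0, 0, 0, 0, 0, 0, 1, 0, 0, 0, 0, 0, 0, 1, 0, 0, -30, 0, 0, 0, 1, 0, 0, -70, 0, 0, 0, 1, 0, 0, -90, 0, 0, 0, 1, -141, 361, -82, 0, 0, -4.6, 1, -141, 361, -82, 0, 0, -4.6, 1, -141, 361, -82, 0, 0, -4.6, 1, -141, 361, -82, 0, 0, -4.6, 1, -141, 361, -82, 0, 0, -4.6, 1, -141, 361, -82, 0, 0, -4.6, 1, -141, 361, -82, 0, 0, -4.6, 1, -141, 361, -82, 0, 0, -4.6, 1, -141, 361, -82, 0, 0, -4.6, 1, -141, 361, -82, 0, 0, -4.6, 1, -141, 361, -82, 0, 0, -4.6]'

```text
t: 15.0
eef_pos: [444.9, -101.5, 139.7]
tcp_rot: [3.141, -0.0, -0.04]
ft_force: [0.2, -0.5, 0.4]
opening: 1.003
```

```bash
python3 mv.py  444.5 -102 57 -2.24; python3 - <<'E'
from fit import *
p,_=env.read_camera("scene");cv2.imwrite(f"pics/scene7.png",cv2.resize(p[100:260,180:420,::-1],None,fx=3,fy=3))
E
```

```text
t 15.0 pos [ 444.9 -101.5  139.7] rot [ 1.7999e+02 -2.0000e-02 -2.2800e+00] open 1.003 F [ 0.2 -0.5  0.4]
[-0.4  0.5 82.7] [ 0.01 -0.02 -0.04]
```

View pics/scene7.png

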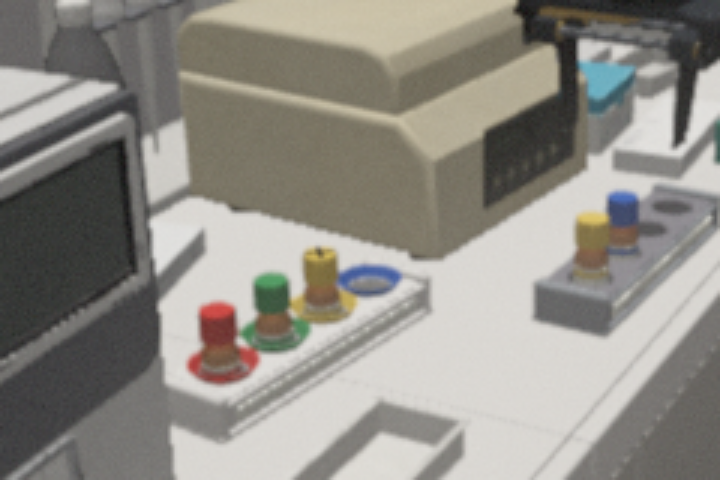

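Red and green stand home. Blue next.

Emit:
arm_command --motion '[1, 0, 0, 30, 0, 0, 0, 1, 0, 0, 60, 0, 0, 0, 1, 0, 0, 78, 0, 0, 0, 1, 0, 0, 83, 0, 0, 0, 1, 0, 0, 83, 0, 0, 0, -1, 0, 0, 83, 0, 0, 0, -1, 0, 0, 83, 0, 0, 0, -1, 0, 0, 83, 0, 0, 0, -1, 0, 0, 83, 0, 0, 0, -1, 0, 0, 83, 0, 0, 0, -1, 0, 0, 83, 0, 0, 0, -1, 0, 0, 83, 0, 0, 0, -1, 0, 0, 83, 0, 0, 0, -1, 0, 0, 83, 0, 0, 0, -1, 0, 0, 83, 0, 0, 0, -1, 0, 0, 83, 0, 0, 0]'

```text
t: 16.65
eef_pos: [444.4, -102.0, 56.6]
tcp_rot: [3.142, 0.0, -0.04]
ft_force: [0.2, -0.5, -0.5]
opening: 0.288
```

```bash
python3 mv.py  444.5 -102 165 -2.24 606.3 59.5 165 -6.9 606.3 59.5 58 -6.9
```

```text
t 16.65 pos [ 444.4 -102.    56.6] rot [180.    0.   -2.3] open 0.288 F [ 0.2 -0.5 -0.5]
[ 1.000e-01 -0.000e+00 -1.084e+02] [ 0.    0.   -0.06]
[ 155.2 -167.9 -108.4] [0.  0.  4.6]
[ 155.3 -167.9   -1.4] [0.  0.  4.6]
```

Emit:
arm_command --motion '[-1, 0, 0, -15, 0, 0, 0, -1, 0, 0, -45, 0, 0, 0, -1, 0, 0, -80, 0, 0, 0, -1, 0, 0, -108, 0, 0, 0, -1, 10, -15, -108, 0, 0, 0.5, -1, 33, -45, -108, 0, 0, 1.3, -1, 62, -80, -108, 0, 0, 2.1, -1, 95, -112, -108, 0, 0, 3, -1, 125, -140, -108, 0, 0, 3.8, -1, 145, -158, -108, 0, 0, 4.4, -1, 155, -168, -108, 0, 0, 4.6, -1, 155, -168, -108, 0, 0, 4.6, -1, 155, -168, -108, 0, 0, 4.6]'

```text
t: 17.95
eef_pos: [605.2, 59.1, 164.4]
tcp_rot: [3.141, 0.001, -0.12]
ft_force: [-1.0, -0.3, -0.3]
opening: 0.29
```

```bash
python3 mv.py 606.3 59.5 58 -6.9;  python3 - <<'E'
from fit import *
p,_=env.read_camera("scene");cv2.imwrite(f"pics/scene8.png",cv2.resize(p[100:260,180:420,::-1],None,fx=3,fy=3))
E
```

```text
t 17.95 pos [605.2  59.1 164.4] rot [ 1.7998e+02  6.0000e-02 -6.8900e+00] open 0.29 F [-1.  -0.3 -0.3]
[  1.2  -0.6 106.4] [0.02 0.06 0.01]
```

View pics/scene8.png

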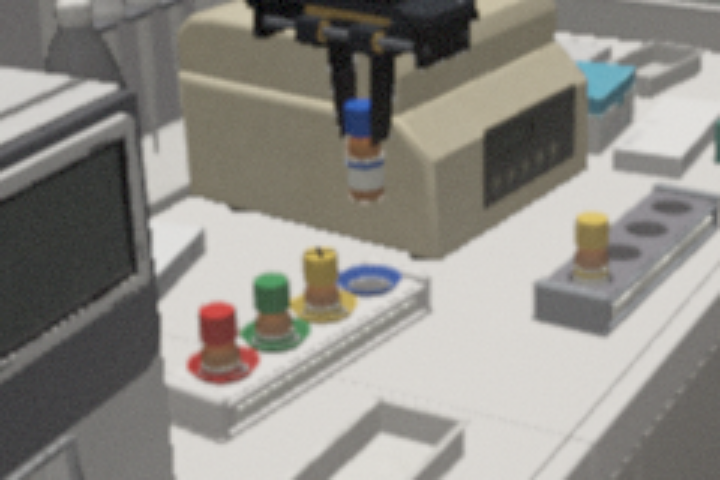

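Blue is held upright at crop (365,150), over the blue collar (370,280). Lower it.

Emit:
arm_command --motion '[-1, 0.5, -0.5, 20, 0, 0, 0, -1, 0.5, -0.5, 45, 0, 0, 0, -1, 0.5, -0.5, 62, 0, 0, 0, -1, 0.5, -0.5, 75, 0, 0, 0, -1, 0.5, -0.5, 88, 0, 0, 0, -1, 0.5, -0.5, 98, 0, 0, 0, -1, 0.5, -0.5, 104, 0, 0, 0, -1, 0.5, -0.5, 107, 0, 0, 0, -1, 0.5, -0.5, 107, 0, 0, 0]'

```text
t: 18.9
eef_pos: [606.7, 60.1, 57.5]
tcp_rot: [3.141, 0.0, -0.12]
ft_force: [-0.0, -1.1, -0.7]
opening: 0.289
```

```bash
python3 mv.py 606.3 59.5 160 -6.9 613.7 118.8 140 -6.9 613.7 118.8 57 -6.9;  python3 - <<'E'
from fit import *
p,_=env.read_camera("scene");cv2.imwrite(f"pics/scene9.png",cv2.resize(p[100:260,180:420,::-1],None,fx=3,fy=3))
E
```

```text
t 18.9 pos [606.7  60.1  57.5] rot [179.99   0.    -6.89] open 0.289 F [-0.  -1.1 -0.7]
[  -0.3    0.6 -102.5] [0.01 0.   0.01]
[ -0.1 -59.1 -82.5] [0.01 0.   0.01]
[ -0.1 -59.1   0.5] [0.01 0.   0.01]
```

View pics/scene9.png

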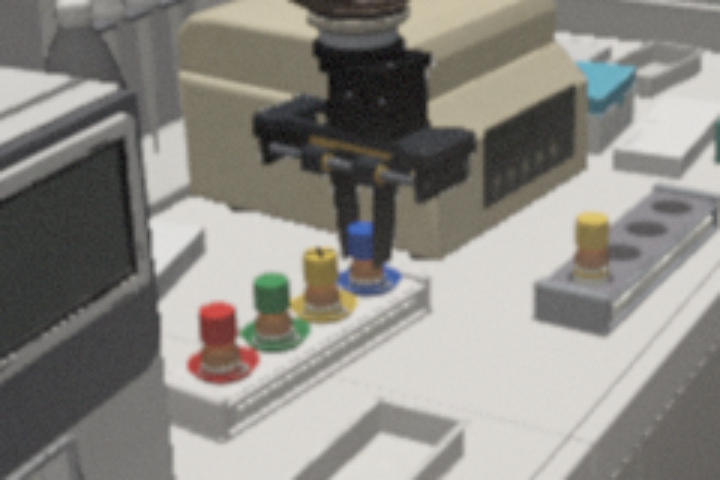

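Emit:
arm_command --motion '[1, 0, 0, 0, 0, 0, 0, 1, 0, 0, 0, 0, 0, 0, 1, 0, 0, 0, 0, 0, 0, 1, 0, 0, 0, 0, 0, 0, 1, 0, 0, 0, 0, 0, 0, 1, 0, 0, -30, 0, 0, 0, 1, 0, 0, -65, 0, 0, 0, 1, 0, 0, -82, 0, 0, 0, 1, 0, -30, -82, 0, 0, 0, 1, 0, -59, -82, 0, 0, 0, 1, 0, -59, -82, 0, 0, 0, 1, 0, -59, -82, 0, 0, 0, 1, 0, -59, -55, 0, 0, 0, 1, 0, -59, -20, 0, 0, 0, 1, 0, -59, 0, 0, 0, 0, 1, 0, -59, 0, 0, 0, 0]'

```text
t: 20.55
eef_pos: [612.3, 117.4, 54.9]
tcp_rot: [3.14, 0.005, -0.121]
ft_force: [-0.3, -0.3, -0.5]
opening: 1.0
```

Emit:
arm_command --motion '[-1, 0, 0, 0, 0, 0, 0, -1, 0, 0, 0, 0, 0, 0, -1, 0, 0, 0, 0, 0, 0, -1, 0, 0, 0, 0, 0, 0, -1, 0, 0, 0, 0, 0, 0, -1, 0, 0, 0, 0, 0, 0, -1, 0, 0, 0, 0, 0, 0, -1, 0, 0, 0, 0, 0, 0, -1, 0, 0, 0, 0, 0, 0, -1, 0, 0, 0, 0, 0, 0, -1, 0, 0, 0, 0, 0, 0, -1, 0, 0, -15, 0, 0, 0, -1, 0, 0, -45, 0, 0, 0, -1, 0, 0, -80, 0, 0, 0, -1, 0, 0, -108, 0, 0, 0, -1, 0, 0, -108, 0, 0, 0]'

```text
t: 22.15
eef_pos: [615.3, 118.8, 170.7]
tcp_rot: [-3.14, -0.007, -0.12]
ft_force: [-0.0, 0.2, -0.5]
opening: 0.29
```

```bash
python3 mv.py 469 281.5 165 0 469 281.5 54 0;  python3 - <<'E'
from fit import *
p,_=env.read_camera("scene");cv2.imwrite(f"pics/scene10.png",cv2.resize(p[100:260,180:420,::-1],None,fx=3,fy=3))
E
```

```text
t 22.15 pos [615.3 118.8 170.7] rot [-179.92   -0.41   -6.9 ] open 0.29 F [-0.   0.2 -0.5]
[-164.8 -143.9    4.7] [-0.06 -0.41 -6.9 ]
[-165.6 -143.8  115.7] [-0.06 -0.41 -6.9 ]
```

View pics/scene10.png

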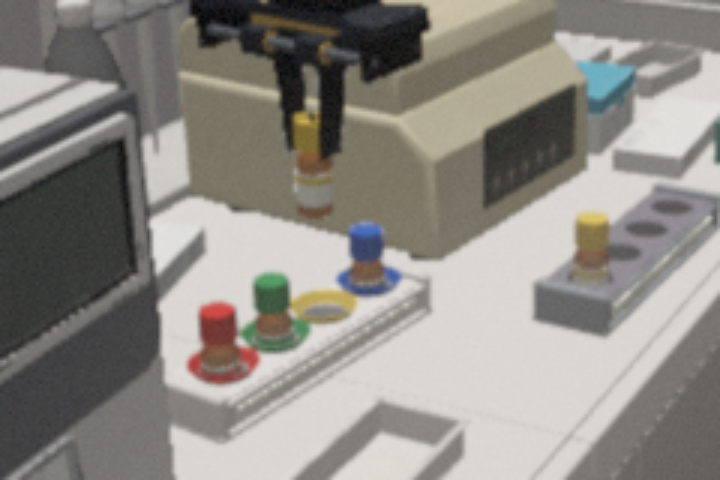

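Emit:
arm_command --motion '[-1, 0, 0, 0, 0, 0, 0, -1, -15, -12, 0, 0, 0, -0.7, -1, -45, -38, 0, 0, 0, -2, -1, -78, -68, 0, 0, 0, -3.3, -1, -110, -97, 0, 0, 0, -4.7, -1, -138, -121, 0, 0, 0, -6, -1, -156, -136, 0, 0, 0, -6.6, -1, -165, -144, 0, 0, 0, -6.9, -1, -165, -144, 0, 0, 0, -6.9, -1, -165, -144, 0, 0, 0, -6.9, -1, -165, -144, 0, 0, 0, -6.9]'

```text
t: 23.3
eef_pos: [467.9, 280.7, 165.3]
tcp_rot: [3.141, 0.0, -0.001]
ft_force: [-0.1, 0.3, -0.6]
opening: 0.288
```

```bash
python3 mv.py 469 281.5 165 0 469 281.5 54 0;  python3 - <<'E'
from fit import *
p,_=env.read_camera("scene");cv2.imwrite(f"pics/scene11.png",cv2.resize(p[100:300,180:420,::-1],None,fx=3,fy=3))
E
```

```text
t 23.3 pos [467.9 280.7 165.3] rot [ 1.7998e+02  1.0000e-02 -7.0000e-02] open 0.288 F [-0.1  0.3 -0.6]
[ 1.1 -0.8  0.3] [ 0.02  0.01 -0.07]
[  1.2  -0.8 111.3] [ 0.02  0.01 -0.07]
```

View pics/scene11.png

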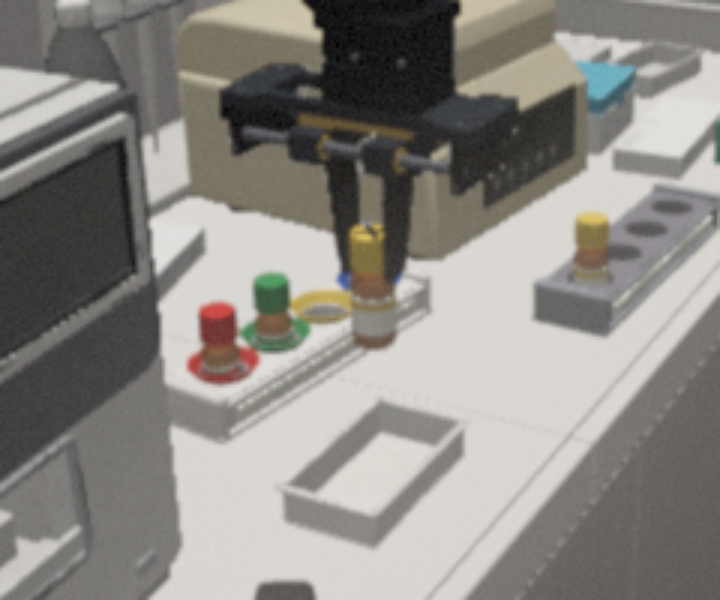

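Emit:
arm_command --motion '[-1, 1, -1, 20, 0, 0, 0, -1, 1, -1, 45, 0, 0, 0, -1, 1, -1, 68, 0, 0, 0, -1, 1, -1, 85, 0, 0, 0, -1, 1, -1, 97, 0, 0, 0, -1, 1, -1, 104, 0, 0, 0, -1, 1, -1, 108, 0, 0, 0, -1, 1, -1, 110, 0, 0, 0, -1, 1, -1, 111, 0, 0, 0, -1, 1, -1, 111, 0, 0, 0, -1, 1, -1, 111, 0, 0, 0]'

```text
t: 24.45
eef_pos: [468.4, 282.5, 55.0]
tcp_rot: [-3.141, -0.001, 0.0]
ft_force: [0.3, 1.5, -0.9]
opening: 0.286
```

```bash
python3 mv.py 469 281.5 165 0 ;  python3 - <<'E'
from fit import *
p,_=env.read_camera("scene");cv2.imwrite(f"pics/scene12.png",cv2.resize(p[100:300,180:420,::-1],None,fx=3,fy=3))
print(env.state()["ft_force"],env.state()["eef_pos"])
E
```

```text
t 24.45 pos [468.4 282.5  55. ] rot [-1.7999e+02 -4.0000e-02  1.0000e-02] open 0.286 F [ 0.3  1.5 -0.9]
[   0.7    1.  -110. ] [-0.01 -0.04  0.01]
[ 0.49198703 -0.33778981 -0.88736483] [468.35088371 282.48139758  54.92016695]
```

View pics/scene12.png

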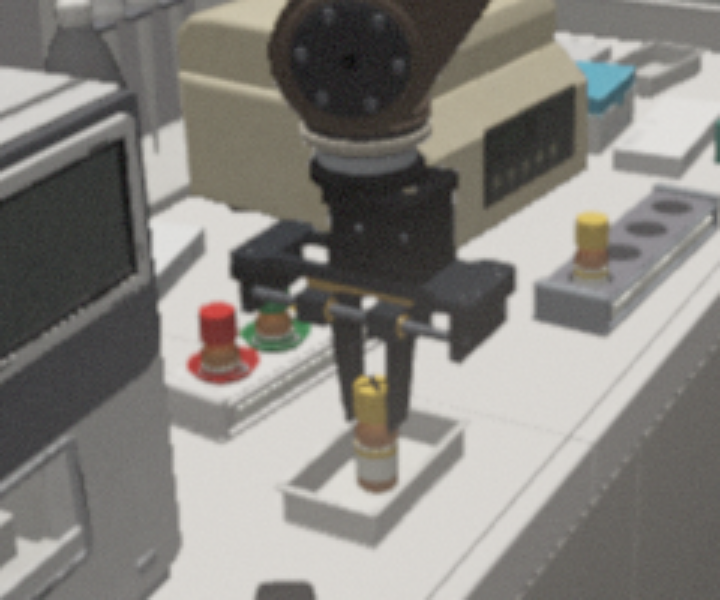

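Emit:
arm_command --motion '[-1, 0, 0, 0.7, 0, 0, 0, -1, 0, 0, 1.2, 0, 0, 0, -1, 0, 0, 1.5, 0, 0, 0, -1, 0, 0, 1.5, 0, 0, 0]'

```text
t: 24.9
eef_pos: [468.4, 282.5, 53.4]
tcp_rot: [-3.141, -0.0, -0.0]
ft_force: [-0.4, -0.7, 4.7]
opening: 0.288
```

```bash
python3 mv.py 447.2 -43.5 145 -2.24
```

```text
t 24.9 pos [468.4 282.5  53.4] rot [-1.7999e+02 -3.0000e-02 -0.0000e+00] open 0.288 F [-0.4 -0.7  4.7]
[-21.1 326.  -91.6] [-0.01 -0.03  2.24]
```

Emit:
arm_command --motion '[1, 0, 0, -0.5, 0, 0, 0, 1, 0, 0, -0.5, 0, 0, 0, 1, 0, 0, -0.5, 0, 0, 0, 1, 0, 0, -0.5, 0, 0, 0, 1, 0, 0, -0.5, 0, 0, 0, 1, 0, 0, -0.5, 0, 0, 0, 1, 0, 0, -30, 0, 0, 0, 1, 0, 0, -65, 0, 0, 0, 1, 0, 0, -92, 0, 0, 0, 1, 0, 0, -92, 0, 0, 0]'

```text
t: 25.9
eef_pos: [469.5, 283.0, 148.4]
tcp_rot: [-3.139, -0.005, 0.0]
ft_force: [-0.1, 0.1, -1.4]
opening: 0.99
```

```bash
python3 mv.py 447.2 -43.5 145 -2.24;  python3 - <<'E'
from fit import *
p,_=env.read_camera("scene");cv2.imwrite(f"pics/scene13.png",cv2.resize(p[100:300,180:420,::-1],None,fx=3,fy=3))
E
```

```text
t 25.9 pos [469.5 283.  148.4] rot [-179.87   -0.3     0.  ] open 0.99 F [-0.1  0.1 -1.4]
[-22.3 326.5   2.5] [-0.14 -0.3   2.24]
```

View pics/scene13.png

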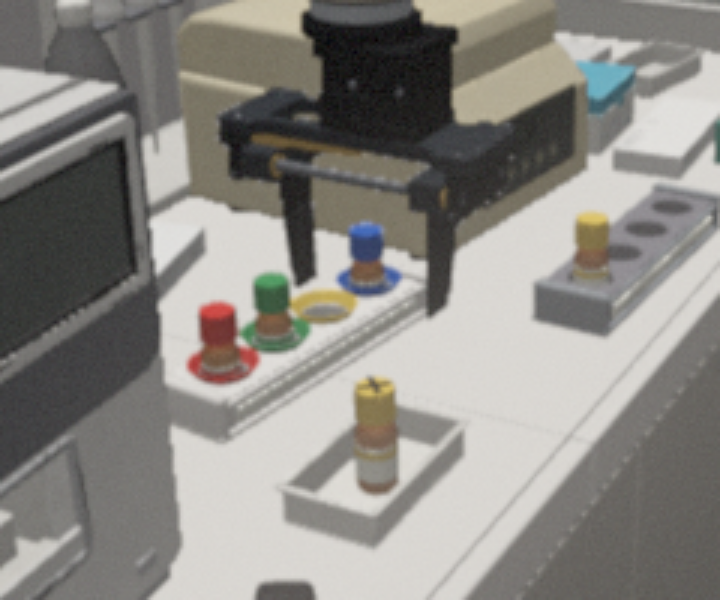

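The used vial stands upright mid-tray (crop 377,440). Now fetch yellow.

Emit:
arm_command --motion '[1, -22, 326, 0, 0, 0, 2.2, 1, -22, 326, 0, 0, 0, 2.2, 1, -22, 326, 0, 0, 0, 2.2, 1, -22, 326, 0, 0, 0, 2.2, 1, -22, 326, 0, 0, 0, 2.2, 1, -22, 326, 0, 0, 0, 2.2, 1, -22, 326, 0, 0, 0, 2.2, 1, -22, 326, 0, 0, 0, 2.2, 1, -22, 326, 0, 0, 0, 2.2, 1, -22, 326, 0, 0, 0, 2.2]'

```text
t: 26.95
eef_pos: [446.0, -42.7, 144.6]
tcp_rot: [-3.141, 0.001, -0.038]
ft_force: [-0.2, 0.4, 0.1]
opening: 0.997
```

```bash
python3 mv.py 447.2 -43.5 57 -2.24
```

```text
t 26.95 pos [446.  -42.7 144.6] rot [-1.7999e+02  6.0000e-02 -2.1600e+00] open 0.997 F [-0.2  0.4  0.1]
[ 1.3  0.7 87.6] [-0.01  0.06  0.08]
```

Emit:
arm_command --motion '[1, 1, 0.5, 30, 0, 0, 0, 1, 1, 0.5, 60, 0, 0, 0, 1, 1, 0.5, 81, 0, 0, 0, 1, 1, 0.5, 87.5, 0, 0, 0, 1, 1, 0.5, 87.5, 0, 0, 0, -1, 1, 0.5, 87.5, 0, 0, 0, -1, 1, 0.5, 87.5, 0, 0, 0, -1, 1, 0.5, 87.5, 0, 0, 0, -1, 1, 0.5, 87.5, 0, 0, 0, -1, 1, 0.5, 87.5, 0, 0, 0, -1, 1, 0.5, 87.5, 0, 0, 0, -1, 1, 0.5, 87.5, 0, 0, 0, -1, 1, 0.5, 87.5, 0, 0, 0, -1, 1, 0.5, 87.5, 0, 0, 0, -1, 1, 0.5, 87.5, 0, 0, 0, -1, 1, 0.5, 87.5, 0, 0, 0]'

```text
t: 28.55
eef_pos: [447.2, -44.1, 57.6]
tcp_rot: [3.142, 0.0, -0.038]
ft_force: [-0.4, -0.3, -0.2]
opening: 0.287
```

```bash
python3 mv.py 447 -43 165 -2.24 613.5 120 165 -6.9 613.5 120 58 -6.9
```

```text
t 28.55 pos [447.2 -44.1  57.6] rot [180.    0.   -2.2] open 0.287 F [-0.4 -0.3 -0.2]
[  -0.2   -1.1 -107.4] [0.   0.   0.04]
[ 159.9 -170.4 -107.5] [0.  0.  4.7]
[ 159.9 -170.4   -0.5] [0.  0.  4.7]
```

Emit:
arm_command --motion '[-1, 0, 0, -15, 0, 0, 0, -1, 0, 0, -45, 0, 0, 0, -1, 0, 0, -80, 0, 0, 0, -1, 0, 0, -108, 0, 0, 0, -1, 10, -15, -108, 0, 0, 0.5, -1, 33, -45, -108, 0, 0, 1.3, -1, 65, -81, -108, 0, 0, 2.1, -1, 98, -114, -108, 0, 0, 3, -1, 129, -142, -108, 0, 0, 3.8, -1, 150, -160, -108, 0, 0, 4.4, -1, 160, -170, -108, 0, 0, 4.7, -1, 160, -170, -108, 0, 0, 4.7, -1, 160, -170, -108, 0, 0, 4.7, -1, 160, -170, -108, 0, 0, 4.7]'

```text
t: 29.95
eef_pos: [612.9, 119.0, 165.6]
tcp_rot: [3.141, 0.001, -0.121]
ft_force: [0.5, 0.6, -0.4]
opening: 0.288
```

```bash
python3 mv.py 613.5 119.5 58 -6.9;  python3 - <<'E'
from fit import *
p,_=env.read_camera("scene");cv2.imwrite(f"pics/scene14.png",cv2.resize(p[100:300,180:420,::-1],None,fx=3,fy=3))
E
```

```text
t 29.95 pos [612.9 119.  165.6] rot [ 1.7998e+02  3.0000e-02 -6.9200e+00] open 0.288 F [ 0.5  0.6 -0.4]
[  0.6  -0.6 107.6] [ 0.02  0.03 -0.02]
```

View pics/scene14.png

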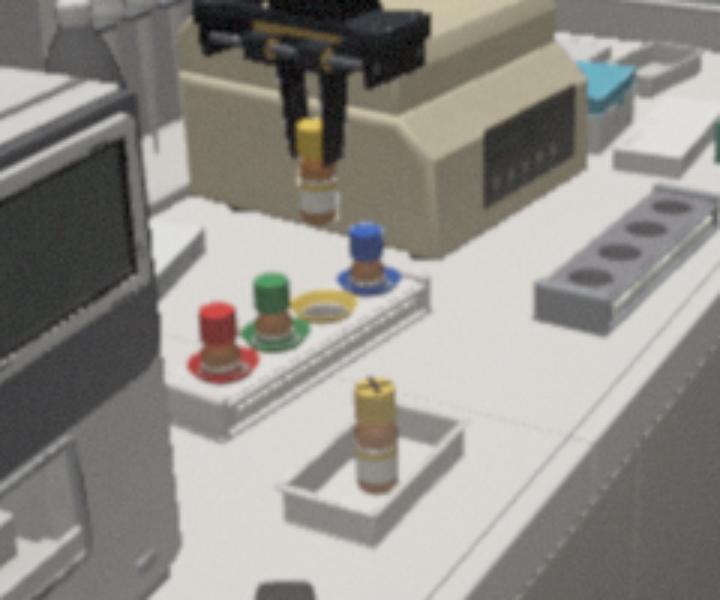

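The plain yellow vial is upright at crop (318,170), over the empty yellow collar (323,305). Lower it.

Emit:
arm_command --motion '[-1, 0.5, -0.5, 20, 0, 0, 0, -1, 0.5, -0.5, 45, 0, 0, 0, -1, 0.5, -0.5, 62, 0, 0, 0, -1, 0.5, -0.5, 75, 0, 0, 0, -1, 0.5, -0.5, 88, 0, 0, 0, -1, 0.5, -0.5, 98, 0, 0, 0, -1, 0.5, -0.5, 104, 0, 0, 0, -1, 0.5, -0.5, 107.5, 0, 0, 0, -1, 0.5, -0.5, 107.5, 0, 0, 0, -1, 0.5, -0.5, 107.5, 0, 0, 0]'

```text
t: 31.0
eef_pos: [614.4, 120.1, 58.5]
tcp_rot: [-3.142, -0.001, -0.12]
ft_force: [0.4, 0.1, 0.1]
opening: 0.29
```

Release, lift, and retreat to the right, clear of both views (toward y ≈ -150, over the empty storage rack).

Emit:
arm_command --motion '[1, 0, 0, 0, 0, 0, 0, 1, 0, 0, 0, 0, 0, 0, 1, 0, 0, 0, 0, 0, 0, 1, 0, 0, 0, 0, 0, 0, 1, 0, 0, 0, 0, 0, 0, 1, 0, 0, -30, 0, 0, 0, 1, 0, 0, -70, 0, 0, 0, 1, 0, 0, -100, 0, 0, 0, 1, -140, 260, -120, 0, 0, 0, 1, -140, 260, -120, 0, 0, 0, 1, -140, 260, -120, 0, 0, 0, 1, -140, 260, -120, 0, 0, 0, 1, -140, 260, -120, 0, 0, 0, 1, -140, 260, -120, 0, 0, 0, 1, -140, 260, -120, 0, 0, 0, 1, -140, 260, -120, 0, 0, 0, 1, -140, 260, -120, 0, 0, 0, 1, -140, 260, -120, 0, 0, 0]'

```text
t: 32.8
eef_pos: [444.5, -120.4, 178.0]
tcp_rot: [-3.142, 0.0, -0.119]
ft_force: [-0.2, -0.0, 0.7]
opening: 1.002
```

```bash
python3 mv.py;  python3 - <<'E'
from fit import *
p,_=env.read_camera("scene");cv2.imwrite(f"pics/scene15.png",cv2.resize(p[100:300,180:420,::-1],None,fx=3,fy=3))
p,d=env.read_camera("top");cv2.imwrite(f"pics/top15.png",cv2.resize(p[130:260,190:350,::-1],None,fx=4,fy=4))
P=pts("top",d)
C=dict(red=(628,238.2),green=(621,178.2),yellow=(613.7,118.8),blue=(606.3,59),used=(469,282))
for n,x in C.items():
    zt=82 if n=="used" else 86
    c=proj("top",np.array([[*x,zt]]))[0];u,v=int(round(c[0])),int(round(c[1]))
    q=P[v-4:v+5,u-4:u+5].reshape(-1,3);k=q[(q[:,2]>70)&(q[:,2]<110)];print(n,"ztop",np.median(k[:,2]).round(1),len(k))
h=cv2.cvtColor(p,cv2.COLOR_RGB2HSV)
print("used",fitcap("top",cmask(p,"yellow"),np.array([469.,282.]),82))
E
```

```text
t 32.8 pos [ 444.5 -120.4  178. ] rot [-180.      0.     -6.81] open 1.002 F [-0.2 -0.   0.7]
red ztop 86.7 81
green ztop 87.5 81
yellow ztop 86.9 81
blue ztop 87.5 80
used ztop 83.4 81
used (array([469.00577016, 281.32758547]), np.float64(0.9014679075122326))
```

View pics/scene15.png

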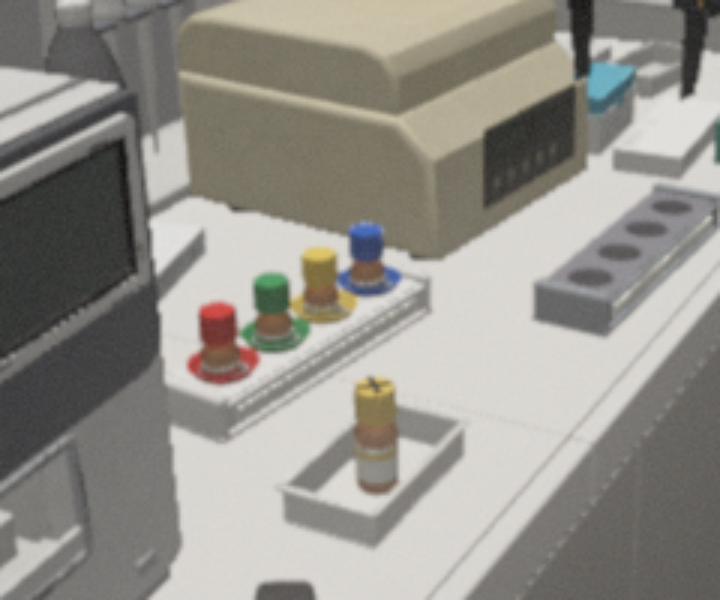

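View pics/top15.png

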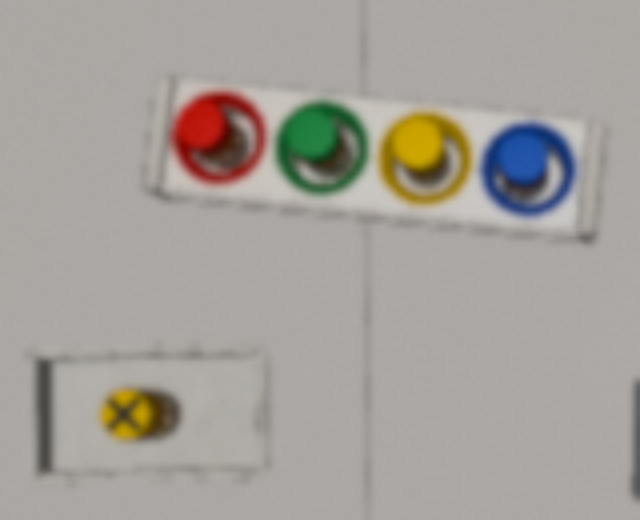

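```bash
python3 -c "
from cell import env
print(env.job_done(), env.state()['t'])"
```

```text
the job is handed in; nothing more can be done
the job is handed in; nothing more can be done
```

The job is done and handed in at about 33 s. The used vial stands near the middle of the tray, and the four fresh vials are each in the well whose collar matches their cap.

- **Seating:** The last pictures from both cameras show all five vials upright and the storage rack empty. Cap tops measured 86.7 to 87.5 mm for the fresh vials (86 expected when fully home) and 83.4 mm for the used one (82 expected). All five read 0.7 to 1.5 mm high, about the size of the camera's error.
- **Used vial:** A fit to its cap puts it at (469.0, 281.3), within about 1.5 mm of the tray centre I measured.
- **Release:** The gripper was open and drawn back over the empty storage rack, with less than 1 N on the wrist.
- **Failed or not done:** Before the moves, the cap fits from the scene camera were unreliable for some vials. I went by the top camera and the rack geometry instead. At the end I checked the fresh vials' horizontal centring only by eye. I checked that they were standing still only from single pictures.

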